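# Put the earring card on show in the tray

## Robot

A 6-joint arm with a two-finger parallel gripper is mounted at the origin on the work surface. World frame = base frame: x ahead of the robot, y to its left, z up, the work surface at z = 0. Lengths are in m, angles in rad, forces in N, time in s.
With the tool pointing down it reaches from about 0.35 to 0.85 m from the base axis. Payload 8.1 kg.
Tool frame: the origin (TCP) lies at the very end of the fingers, on their centre line; the grasp point (between the pads) lies robot.pinch_z behind it (robot.pinch_z is the distance from the TCP to the grasp point, in m); z points along the fingers, x is the direction in which the jaws open and shut, and the axes are right-handed (so a half turn about z gives the same grasp; the last joint's range is limited). The gripper opens to 85 mm and grips with 20 to 120 N. Pads are 22 mm wide; open, the fingers measure 114 mm over their backs; the gripper's body (76 mm by 85 mm) begins 54 mm behind the grasp point. The pads swing forward as they close: fully open they stand 13 mm farther back than shut.
Start: joints at [-1.193, 0.13, 1.488, -0, 1.523, -0.085], TCP at [0.268, -0.537, 0.231] pointing down, gripper open.
Joint ranges: [-2.96, 2.96], [-0.89, 2.26], [0.02, 2.5], [-1.34, 4.48], [0, 2.73], [-2.66, 2.66]. Speed limits (rad/s): [2.39, 2.39, 2.79, 3.14, 3.14, 3.14].

## Interface

Orientations are given as a unit quaternion [w, x, y, z].
In Python, from workcell import robot gives the robot as it stands. The module is installed in compiled form; this text tells all that it offers.
- The arm moves only by the tool apply_moves, never from a script. Its argument "moves" is a list that holds one entry, the list of rows, each a list of 6 numbers: the shift along the tool's x, y, z normalised to -1 to 1, where 1 is 0.4 m, then the turn, a rotation vector about the tool's x, y, z normalised to -1 to 1, where 1 is 30 degrees. In form: [[[x, y, z, ax, ay, az], ...]]. A call has 1 to 10 rows; each row is the pose to reach, as a shift and turn from the pose measured when the call began, along the tool's axes at that moment; what a row does not reach only later rows make up. A row lasts 1/12 s, in which the tool goes at most 41.7 mm and 7.16 degrees, less where a joint would pass 70% of its speed; a pose out of reach is approached as far as the arm can. A call with a number of a shift or a turn outside -1 to 1 is refused whole. A call with a gripper value outside its range is refused whole. "claw" is the closure, from 0 (fully open) to 1 (shut), set as the call begins (left out, the last holds). The fingers move at their own pace and stop on an object; "squeeze" is the grip in N (left out, the last holds). Time passes only in rows, so rows that repeat a pose let the fingers close. It gives the time, the measured TCP pose, the force and the opening at its end, in the units of the state.
- robot.observe(): the state, without advancing time (a new reading comes with each control period).
- robot.read_camera(name): name is "scene" or "top" or "wrist"; returns a dict with "image" (384x512x3 uint8, red, green, blue), "fx", "fy", "cx", "cy" (pixels), "world_to_cam" (4x4, takes a point from world to camera coordinates). Camera axes: x right, y up, looking along -z (the intrinsics and any distortion apply to the point x, -y, -z); pixel columns grow to the right and rows downward; lengths in m; the calibration is good to about 2 mm. A picture is of the moment at which its call begins. There is no depth.
- robot.close_job(): hands the job in, once; it reports no verdict.
The state is a dict: "t": time; "joints": joint angles; "qvel": joint speeds; "effort": joint torques, N m; "eef_pos": TCP position; "tool_rot": TCP orientation; "contact_force": force on the tool from outside, world axes, zero at the start; "moment": the same for the moment, N m; "grip_width": finger opening in m.
Only numpy, scipy, OpenCV 4.12 (cv2) and the standard library are available. Lean on these libraries where they do the work, as an engineer would, in place of code of your own. Each camera call takes 0.05 s, during which the arm holds its last target. There are 200 camera calls.

## Task

The earring card lies on the low stack of boxes, hemmed in by the ribs on the lid: slide it along the lid and out past the stack's open end until you can take hold of it. Then stand it in the empty compartment of the display tray like the card already on show there: foot on the compartment's floor, hang hole at the top, studs to the front, leaning back on the tray's rear wall; lower it in by hand, do not drop it. Leave the jar, the dish and the tweezers where they are.

Things in the scene. Friction and masses are not known exactly. Their poses are not given: they have to be found in the camera images.
- card: Loose earring card, rigid white acrylic, 124 x 44 x 4 mm, 30 to 55 g; starts flat on the low stack's lid, studs up, foot towards the open end. Origin: centre of its underside; x from foot to head, y across, z out of the studded face. Two steel studs (9 mm across, 4 mm high) sit at x = +18, y = +-9 mm.
- card_foot (a point): Middle of the card's plain foot end, at mid thickness.
- card_head (a point): Middle of the card's head end, at mid thickness. The head end has a round 12 mm hang hole, its centre 12 mm from the end. At the start at least 30 mm of lid is free between it and the taller stack.
- boxes: Clear closed compartment boxes, fixed. Low stack: two boxes, 200 mm long (x), 60 wide (y), lid 72 mm up; origin centre of its underside. A stack of three (200 mm along y, 60 along x, 113 high) stands crosswise against its far end, from x = +101 mm: nothing slides out there.
- tray: Open clear display tray, fixed: 144 mm deep (x), 205 wide (y), 59 high, walls 4, two rows of three compartments. Its front (-x) faces the robot. Origin: centre of its underside. All front ones and the rear middle one hold stock; the rear left (+y) holds a card already on show, leaning back at about 42 degrees, its head 90 mm up; the rear right (-y) is empty.
- empty_cell (a point): Centre of the empty compartment's floor, upper face (x = +35, y = -67, z = +3 mm in the tray); axes as the tray's. The compartment is 66 mm (x) by 63 mm (y) inside and 56 mm deep: the rear wall's inner face lies 33 mm towards +x, its top 56 mm up. Behind the rear wall is open counter.
- jar: Small closed glass jar with a metal cap, 44 mm across, 58 mm high, loose. Origin: centre of its underside.
- dish: Small round white dish, 54 mm across, 14 mm high, loose. Origin: centre of its underside.
- tweezers: Steel tweezers lying on the counter, 124 mm long (x), 12 mm wide, 6 mm high, loose. Origin: under their middle.
- open_end (a point): Middle of the low stack's open end, at lid height; axes as boxes (x = -100 mm there). This end faces the robot and has no rib. Along the lid's long edges run two ribs, 4 mm wide, 5 mm high (tops 77 mm up), 52 mm apart inside; the card lies between them. A card laid across the ribs overhangs the stack on both sides.
There are look-alikes about, which are no part of the job. Of the things that look like the card, the middle-sized one is meant.

How it is judged:
By the outcome, as a careful person would: the job done as asked, in the order asked, and still so for the second after the job is handed in, with the robot touching nothing.
It also fails if it takes over 72 s, if anything falls off the work surface, if the arm or the gripper's body presses on something with over 40 N, if the wrist force passes 120 N, or if a joint passes its speed limit or range.

## Working session

There is one attempt and no reset: what is moved stays moved. The work goes in short steps, Python scripts to look and compute and a tool call to move; the robot and the scene stay as the last step left them, time stands still between calls to the robot, and variables do not carry over. Pictures are saved under pics/ and viewed, about 8 in all and at most 12, crops included, and the job is handed in when it is done.

Besides the shell and the picture viewer there is one more tool, called after ">>>" as a command line: name --argument value ..., lists and objects as JSON in quotes. apply_moves: Moves the arm, as the interface text tells. Its arguments: {"type":"object","properties":{"moves":{"type":"array","items":{"type":"array","items":{"type":"array","items":{"type":"number","minimum":-1,"maximum":1}}}},"claw":{"type":"number"},"squeeze":{"type":"number"}},"required":["moves"]}

```bash
mkdir -p pics; ls
cat > h.py <<'E'
import numpy as np, cv2
from workcell import robot
from scipy.spatial.transform import Rotation as R
def cam(n,name=None):
    c=robot.read_camera(n)
    if name: cv2.imwrite(f'pics/{name}.png',c['image'][:,:,::-1])
    return c
def ray(c,u,v):
    d=np.array([(u-c['cx'])/c['fx'],-(v-c['cy'])/c['fy'],-1.])
    T=np.linalg.inv(c['world_to_cam']); return T[:3,3],T[:3,:3]@d
def onz(c,u,v,z):
    o,d=ray(c,u,v); return o+d*(z-o[2])/d[2]
def proj(c,p):
    q=(c['world_to_cam']@np.append(p,1))[:3]
    return np.array([c['cx']+c['fx']*q[0]/-q[2], c['cy']-c['fy']*q[1]/-q[2]])
def rot(): 
    s=robot.observe(); q=s['tool_rot']; return R.from_quat([q[1],q[2],q[3],q[0]]),np.array(s['eef_pos'])
def move(p,Rt=None):
    r,e=rot(); sh=r.inv().apply(np.array(p)-e)/0.4
    tv=np.zeros(3) if Rt is None else (r.inv()*Rt).as_rotvec()/np.radians(30)
    n=max(np.linalg.norm(sh*400)/41.7,np.linalg.norm(tv)*30/7.16)
    print('row',np.round(np.r_[sh,tv],4),'minrows',round(n,1))
E
python3 - <<'E'
from h import *
a=cam('scene','s0');b=cam('top','t0')
print({k:v for k,v in a.items() if k!='image'});print({k:v for k,v in b.items() if k!='image'})
print(robot.observe(),robot.pinch_z)
cv2.imwrite('pics/both.png',cv2.resize(np.vstack([a['image'],b['image']])[:,:,::-1],None,fx=.78,fy=.78))
E
```

```text
pics
{'fx': 392.9932131915036, 'fy': 392.9932131915036, 'cx': 256.2206832303881, 'cy': 189.42083665690706, 'world_to_cam': array([[-0.87669029,  0.48104244, -0.00350684,  0.41630385],
       [-0.33565969, -0.6064786 ,  0.72077478,  0.14685543],
       [ 0.34459644,  0.63307336,  0.69316045, -1.1659421 ],
       [ 0.        ,  0.        ,  0.        ,  1.        ]])}
{'fx': 376.2032773584564, 'fy': 376.2032773584564, 'cx': 259.9707169083169, 'cy': 186.11550390530897, 'world_to_cam': array([[ 0.00620599, -0.99997214,  0.00414751,  0.07624017],
       [ 0.9979291 ,  0.00645875,  0.06399842, -0.50334218],
       [-0.06402342,  0.00374175,  0.99794138, -0.96815262],
       [ 0.        ,  0.        ,  0.        ,  1.        ]])}
{'t': 0.1, 'joints': array([-1.19341623e+00,  1.31067804e-01,  1.48917298e+00, -1.07459032e-05,
        1.52302665e+00, -8.53733490e-02]), 'qvel': array([-1.79810942e-04, -2.39853867e-03, -1.05986824e-03, -2.88631473e-03,
       -5.87332885e-04, -8.82407238e-06]), 'effort': array([ 2.51400397e-04, -5.70953035e+01, -5.01942587e+01, -5.76714160e-05,
        8.18821922e-03, -5.14190248e-06]), 'eef_pos': array([ 0.26769293, -0.5364113 ,  0.23035857]), 'tool_rot': array([-4.95374413e-04,  8.50415517e-01, -5.26110964e-01, -6.75174474e-04]), 'contact_force': array([0.51714843, 0.5092943 , 0.75599232]), 'moment': array([ 0.00978547,  0.03813818, -0.07172185]), 'grip_width': 0.08546081779783725} 0.0187
```

View pics/s0.png

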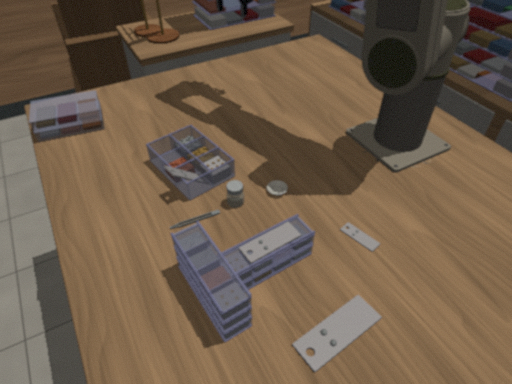

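View pics/t0.png

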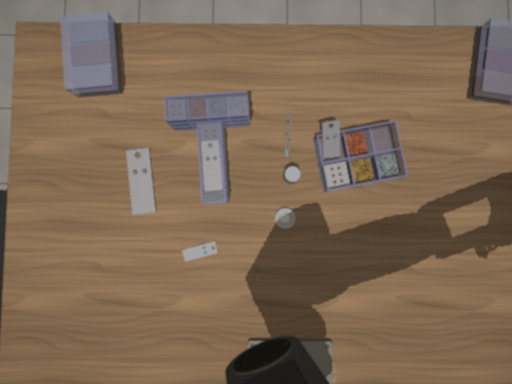

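Pictures: candidates for the card are, in the top view, the large card (141,181) on the counter, the card on the lid (211,167), the small card (200,251) and the shown card in the tray (331,140). The one on the lid is middle-sized and matches the description. Empty cell is at (383,138). Next, a close crop to check.

Run:
```python
from h import *
b=cam('top')
im=b['image'][80:220,155:415,::-1]
cv2.imwrite('pics/c1.png',cv2.resize(im,None,fx=3,fy=3,interpolation=cv2.INTER_CUBIC))
def meas(c,x0,x1,y0,y1,z,thr=150):
    im=c['image'][y0:y1,x0:x1].astype(int)
    m=((im.min(2)>thr)&(im.max(2)-im.min(2)<40)).astype(np.uint8)
    cs,_=cv2.findContours(m,cv2.RETR_EXTERNAL,cv2.CHAIN_APPROX_NONE)
    k=max(cs,key=cv2.contourArea); r=cv2.minAreaRect(k); bx=cv2.boxPoints(r)+[x0,y0]
    P=np.array([onz(c,*p,z)[:2] for p in bx]); print('px',bx.round(1).tolist(),'\nP',P.round(4).tolist(),'ctr',P.mean(0).round(4),'sides',np.linalg.norm(P[0]-P[1]).round(4),np.linalg.norm(P[1]-P[2]).round(4))
for t in (140,165,190): meas(b,195,230,125,205,.076,t)
meas(b,120,160,140,220,.004); meas(b,175,225,235,270,.004)
```

```text
px [[200.5, 140.9], [218.7, 139.5], [222.5, 189.3], [204.3, 190.7]] 
P [[0.6101, 0.2276], [0.614, 0.1826], [0.4905, 0.1716], [0.4867, 0.2161]] ctr [0.5503 0.1995] sides 0.0451 0.124Traceback (most recent call last):
  File "<stdin>", line 11, in <module>
  File "<stdin>", line 9, in meas
ValueError: max() iterable argument is empty
```

View pics/c1.png

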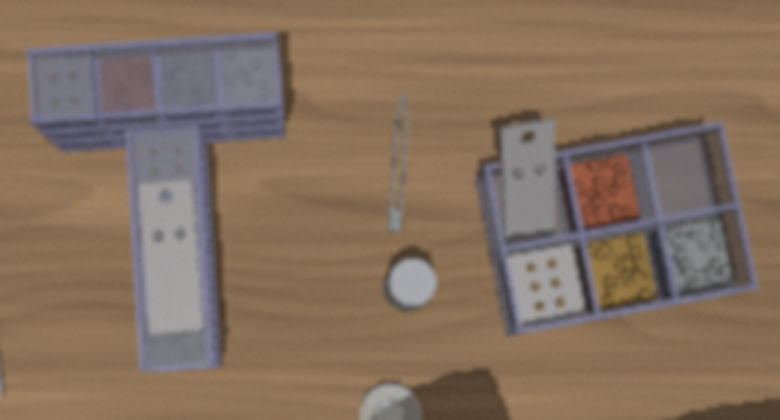

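Crop: the card on the lid has a hang hole at crop (165,195), studs at (158,236) and (180,234), and foot at crop row ~333. It measures 124 x 45 mm, which matches. The empty cell is centred near crop (682,172).

Run:
```python
from h import *
b=cam('top'); f=lambda x,y,z: onz(b,x/3+155-1/3,y/3+80-1/3,z)[:2].round(4)
A,B=f(140,369,.072),f(218,366,.072); print('open end',A,B,(A+B)/2,'w',np.linalg.norm(A-B))
print('tall front top edge',f(35,124,.113),f(285,108,.113),'rear',f(28,51,.113),f(283,34,.113))
T={'RL':f(487,168,.059),'RR':f(722,125,.059),'FR':f(756,287,.059),'FL':f(512,333,.059)}
print(T); print('w',np.linalg.norm(T['RL']-T['RR']),np.linalg.norm(T['FL']-T['FR']),'d',np.linalg.norm(T['RR']-T['FR']),np.linalg.norm(T['RL']-T['FL']))
c=sum(T.values())/4; y=(T['RL']-T['RR']+T['FL']-T['FR']); yaw=np.degrees(np.arctan2(-y[0],y[1])); x=T['RR']-T['FR']+T['RL']-T['FL']; yaw2=np.degrees(np.arctan2(x[1],x[0]));print('tray',c,yaw,yaw2)
# scene-camera check of the predicted points
s=cam('scene')
cy,sy=np.cos(np.radians(yaw)),np.sin(np.radians(yaw))
w=lambda X,Y,Z:np.r_[c+[cy*X-sy*Y,sy*X+cy*Y],Z]
im=s['image'][:,:,::-1].copy(); im=cv2.resize(im,None,fx=3,fy=3,interpolation=cv2.INTER_CUBIC)
pts=[w(a*72,d*102.5,59) for a in(1,-1) for d in (1,-1)]
pts=[w(a*.072,d*.1025,.059) for a in(1,-1) for d in (1,-1)]+[w(.035,-.067,.003),np.r_[A,.072],np.r_[B,.072],np.r_[.4886,.1939,.076],np.r_[.612,.205,.076]]
for p in pts: cv2.circle(im,tuple((proj(s,p)*3+1).round().astype(int)),3,(0,0,255),1)
cv2.imwrite('pics/s1.png',im[350:900,380:1000])
```

```text
open end [0.4576 0.2235] [0.4604 0.1597] [0.459  0.1916] w 0.06386141244914646
tall front top edge [0.6506 0.3037] [0.6649 0.1054] rear [0.7095 0.3106] [0.7248 0.1075]
{'RL': array([ 0.6286, -0.0636]), 'RR': array([ 0.6667, -0.2623]), 'FR': array([ 0.5296, -0.2884]), 'FL': array([ 0.4897, -0.084 ])}
w 0.202319796362096 0.20825794102506628 d 0.1395622441780011 0.14039006375096497
tray [ 0.57865  -0.174575] 10.951410899915674 9.563283829543067
```

View pics/s1.png

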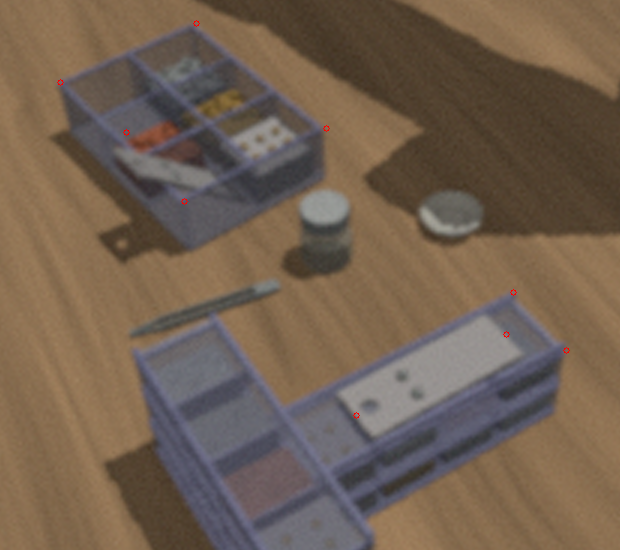

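The circles lie on the tray corners, card ends and open end to within about 3 mm. I'll push on the two studs from behind with shut fingers.

```bash
cat >> h.py <<'E'
def down(a,tilt=0,about=None):
    x=np.array([np.cos(np.radians(a)),np.sin(np.radians(a)),0]); z=np.array([0,0,-1.]); 
    return R.from_matrix(np.c_[x,np.cross(z,x),z])
E
python3 - <<'E'
from h import *
move([.586,.203,.20],down(-84.8))
E
```

```text
row [-1.2994e+00 -1.5374e+00  7.8200e-02  2.0000e-04  1.7000e-03  7.1050e-01] minrows 19.3
```

>>> apply_moves --moves '[[[-0.65, -0.77, 0, 0, 0, 0.35], [-0.65, -0.77, 0, 0, 0, 0.35], [-0.65, -0.77, 0, 0, 0, 0.35], [-0.65, -0.77, 0, 0, 0, 0.35], [-0.65, -0.77, 0, 0, 0, 0.35], [-0.65, -0.77, 0, 0, 0, 0.35], [-0.65, -0.77, 0, 0, 0, 0.35], [-0.65, -0.77, 0, 0, 0, 0.35], [-0.65, -0.77, 0, 0, 0, 0.35], [-0.65, -0.77, 0, 0, 0, 0.35]]]' --claw 1 --squeeze 40

```text
t: 1.08
eef_pos: [0.428, -0.1634, 0.2312]
tool_rot: [-0.001, 0.799, -0.601, -0.0]
contact_force: [0.5, 0.6, 0.0]
grip_width: -0.0002
```

Run:
```python
from h import *
move([.586,.203,.20],down(-84.8))
```

```text
row [-0.7705 -0.6331  0.0795 -0.0014  0.0025  0.3629] minrows 9.6
```

>>> apply_moves --moves '[[[-0.77, -0.633, 0.08, 0, 0, 0.363], [-0.77, -0.633, 0.08, 0, 0, 0.363], [-0.77, -0.633, 0.08, 0, 0, 0.363], [-0.77, -0.633, 0.08, 0, 0, 0.363], [-0.77, -0.633, 0.08, 0, 0, 0.363], [-0.77, -0.633, 0.08, 0, 0, 0.363], [-0.77, -0.633, 0.08, 0, 0, 0.363], [-0.77, -0.633, 0.08, 0, 0, 0.363], [-0.77, -0.633, 0.08, 0, 0, 0.363], [-0.77, -0.633, 0.08, 0, 0, 0.363]]]'

```text
t: 1.92
eef_pos: [0.5864, 0.2058, 0.1993]
tool_rot: [-0.001, 0.739, -0.674, -0.0]
contact_force: [0.3, 0.2, -0.6]
grip_width: -0.0001
```

Run:
```python
from h import *
move([.586,.203,.095],down(-84.8)); w=cam('wrist','w1')
T=np.linalg.inv(w['world_to_cam']);print(T.round(3))
```

```text
row [ 0.0073  0.0017  0.2607 -0.0011  0.0034  0.0019] minrows 2.5
[[ 0.093  0.944  0.316  0.668]
 [-0.996  0.088  0.028  0.213]
 [-0.001 -0.317  0.948  0.342]
 [ 0.     0.     0.     1.   ]]
```

View pics/w1.png

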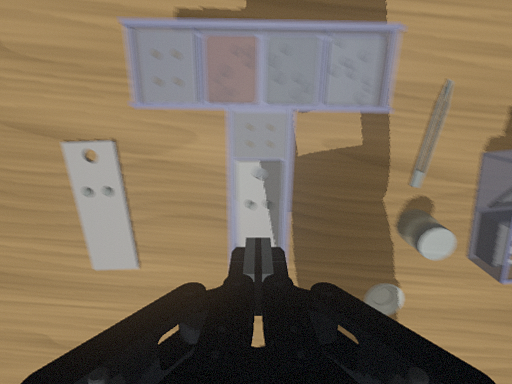

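Wrist view: studs at (250,204) and (268,203), hole (260,173), shut fingertips at (258,242). Descend to just above the card, cross-checking position with the studs.

Run:
```python
from h import *
w=cam('wrist')
a,b=onz(w,250,204,.079),onz(w,268,203,.079);m=(a+b)/2
print(a,b,m,'hole',onz(w,260,173,.075),'gap',np.linalg.norm(a-b))
print('prev studs', np.array([.5503,.1995])+.018*np.array([.9958,.0911]))
p=m+np.r_[.018*.9958,.018*.0911,0]; p[2]=.09; print(p); move(p,down(-84.8))
```

```text
[0.57100638 0.21707614 0.079     ] [0.57373217 0.1997169  0.079     ] [0.57236927 0.20839652 0.079     ] hole [0.60188419 0.21028897 0.075     ] gap 0.017571940529968633
prev studs [0.5682244 0.2011398]
[0.59029367 0.21003632 0.09      ]
row [-0.0047 -0.0116  0.2697  0.0025  0.0049  0.0083] minrows 2.6
```

>>> apply_moves --moves '[[[-0.003, -0.01, 0.1, 0, 0, 0], [-0.003, -0.01, 0.19, 0, 0, 0], [-0.003, -0.01, 0.25, 0, 0, 0], [-0.003, -0.01, 0.28, 0, 0, 0], [-0.003, -0.01, 0.288, 0, 0, 0], [-0.003, -0.01, 0.288, 0, 0, 0]]]'

```text
t: 2.52
eef_pos: [0.5895, 0.2089, 0.0826]
tool_rot: [0.0, 0.74, -0.673, -0.002]
contact_force: [0.7, -0.9, 0.8]
grip_width: 0.0005
```

Run:
```python
from h import *
s=robot.observe();print(s['eef_pos'],s['contact_force'],rot()[0].as_matrix().round(3)); w=cam('wrist'); print(proj(w,s['eef_pos']))
cv2.imwrite('pics/w2.png',cv2.resize(w['image'][150:290,180:340,::-1],None,fx=4,fy=4,interpolation=cv2.INTER_CUBIC))
```

```text
[0.58948693 0.20888878 0.08255586] [ 0.66011136 -0.90430994  0.81674793] [[ 0.095 -0.996 -0.002]
 [-0.996 -0.095  0.002]
 [-0.002  0.002 -1.   ]]
[257.85491807 252.21000563]
```

View pics/w2.png

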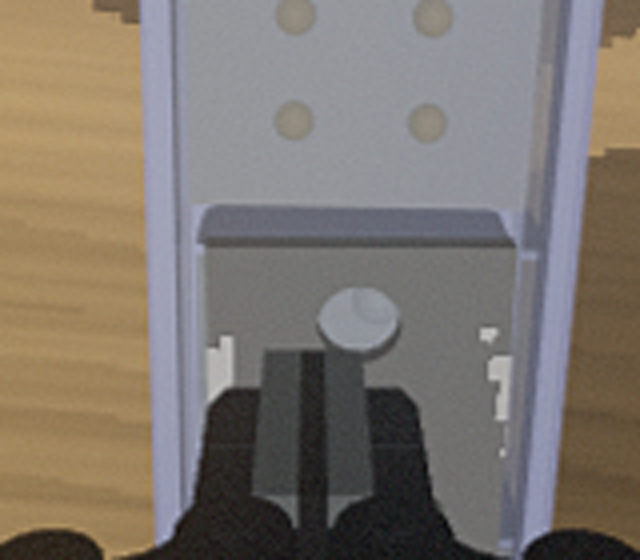

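The fingertips stand 6 mm to +y of the card's midline (hole at crop (360,320), tips centred at 313) and between hole and studs. I'll correct this and go down to the card.

>>> apply_moves --moves '[[[0.015, -0.001, 0, 0, 0, 0], [0.015, -0.001, 0.006, 0, 0, 0], [0.015, -0.001, 0.01, 0, 0, 0], [0.015, -0.001, 0.013, 0, 0, 0], [0.015, -0.001, 0.013, 0, 0, 0]]]'

```text
t: 2.98
eef_pos: [0.5916, 0.2033, 0.0791]
tool_rot: [-0.001, 0.74, -0.673, -0.001]
contact_force: [-0.3, -1.0, 0.0]
grip_width: -0.0
```

>>> apply_moves --moves '[[[0, 0, 0.003, 0, 0, 0], [0, 0, 0.006, 0, 0, 0], [0, 0, 0.006, 0, 0, 0]]]'

```text
t: 3.23
eef_pos: [0.5913, 0.2033, 0.0763]
tool_rot: [-0.001, 0.74, -0.673, -0.001]
contact_force: [-0.1, 0.1, -0.2]
grip_width: -0.0001
```

>>> apply_moves --moves '[[[0, 0.015, 0.001, 0, 0, 0], [0, 0.03, 0.001, 0, 0, 0], [0, 0.045, 0.001, 0, 0, 0], [0, 0.06, 0.001, 0, 0, 0], [0, 0.075, 0.001, 0, 0, 0], [0, 0.09, 0.001, 0, 0, 0], [0, 0.105, 0.001, 0, 0, 0], [0, 0.12, 0.001, 0, 0, 0], [0, 0.12, 0.001, 0, 0, 0]]]'

```text
t: 3.98
eef_pos: [0.5426, 0.1987, 0.0761]
tool_rot: [-0.001, 0.74, -0.673, -0.001]
contact_force: [-2.5, 0.4, 3.4]
grip_width: 0.0003
```

```bash
cat >> h.py <<'E'
def white(c,x0,x1,y0,y1,z,thr=140):
    im=c['image'][y0:y1,x0:x1].astype(int)
    m=((im.min(2)>thr)&(im.max(2)-im.min(2)<40)).astype(np.uint8)
    cs,_=cv2.findContours(m,cv2.RETR_EXTERNAL,cv2.CHAIN_APPROX_NONE)
    k=max(cs,key=cv2.contourArea); bx=cv2.boxPoints(cv2.minAreaRect(k))+[x0,y0]
    P=np.array([onz(c,*p,z)[:2] for p in bx]); print('px',bx.round(1).tolist(),'\nP',P.round(4).tolist())
E
python3 - <<'E'
from h import *
b=cam('top','t2'); s=cam('scene','s2')
white(s,180,330,200,300,.076); white(b,190,240,125,240,.076)
cv2.imwrite('pics/m2.png',np.hstack([cv2.resize(s['image'][190:310,180:330,::-1],(500,400)),cv2.resize(b['image'][100:240,180:240,::-1],(171,400))]))
E
```

```text
px [[272.1, 236.9], [307.4, 215.7], [313.6, 226.0], [278.3, 247.2]] 
P [[0.5429, 0.1923], [0.4468, 0.1786], [0.4518, 0.2091], [0.5454, 0.221]]
px [[198.0, 182.0], [210.6, 177.8], [219.6, 204.8], [207.0, 209.0]] 
P [[0.5081, 0.2319], [0.5187, 0.2011], [0.4525, 0.1782], [0.4421, 0.2088]]
```

View pics/m2.png

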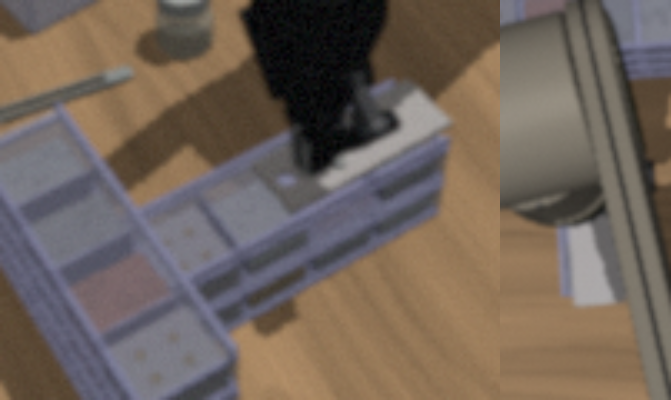

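Mid-slide view: the card follows the fingers. Its foot is already past the open end (scene crop ~(450,125)), at x≈0.448, about 11 mm out. Another 34 mm.

>>> apply_moves --moves '[[[0, 0.015, 0.001, 0, 0, 0], [0, 0.03, 0.001, 0, 0, 0], [0, 0.045, 0.001, 0, 0, 0], [0, 0.06, 0.001, 0, 0, 0], [0, 0.075, 0.001, 0, 0, 0], [0, 0.086, 0.001, 0, 0, 0], [0, 0.086, 0.001, 0, 0, 0], [0, 0.086, -0.03, 0, 0, 0], [0, 0.086, -0.15, 0, 0, 0], [0, 0.086, -0.25, 0, 0, 0]]]'

```text
t: 4.92
eef_pos: [0.5052, 0.1944, 0.1697]
tool_rot: [0.003, 0.74, -0.673, -0.004]
contact_force: [1.1, 1.2, 1.0]
grip_width: -0.0
```

Run:
```python
from h import *
s=cam('scene'); white(s,180,350,180,300,.076)
move([.43,.19,.17],down(-84.8))
```

```text
px [[273.4, 231.1], [317.9, 205.4], [325.8, 219.1], [281.3, 244.7]] 
P [[0.5327, 0.1801], [0.4092, 0.1643], [0.418, 0.2056], [0.537, 0.2185]]
row [-0.0041  0.203   0.028  -0.0116  0.0081  0.0081] minrows 2.0
```

Card measured (122 mm long, sane): foot mid (0.414,0.185), head mid (0.535,0.199), ~45 mm out, still resting on the lid. Now grip the foot part by its side edges.

Run:
```python
from h import *
move([.4335,.187,.058],down(-84.3))
```

```text
row [ 0.0054  0.1967  0.3081 -0.0116  0.0081 -0.0086] minrows 3.5
```

>>> apply_moves --moves '[[[0, 0.1, 0, 0, 0, 0], [0.005, 0.197, 0, -0.01, 0.008, -0.008], [0.005, 0.197, 0, -0.01, 0.008, -0.008], [0.005, 0.197, 0.05, -0.01, 0.008, -0.008], [0.005, 0.197, 0.13, -0.01, 0.008, -0.008], [0.005, 0.197, 0.21, -0.01, 0.008, -0.008], [0.005, 0.197, 0.27, -0.01, 0.008, -0.008], [0.005, 0.197, 0.305, -0.01, 0.008, -0.008], [0.005, 0.197, 0.308, -0.01, 0.008, -0.008], [0.005, 0.197, 0.308, -0.01, 0.008, -0.008]]]' --claw 0

```text
t: 5.8
eef_pos: [0.4319, 0.1868, 0.0571]
tool_rot: [0.001, 0.741, -0.671, -0.001]
contact_force: [0.2, -0.6, -0.3]
grip_width: 0.0851
```

Run:
```python
from h import *
s=robot.observe();print(s['eef_pos'],s['contact_force'],s['grip_width']); c=cam('scene'); w=cam('wrist')
cv2.imwrite('pics/m3.png',np.hstack([cv2.resize(c['image'][180:300,220:370,::-1],(400,320)),cv2.resize(w['image'][:,:,::-1],(400,300))[:]] if 0 else [cv2.resize(c['image'][180:300,220:370,::-1],(400,300)),cv2.resize(w['image'][:,:,::-1],(400,300))]))
```

```text
[0.43191269 0.18679297 0.05713003] [ 0.2370568  -0.58273957 -0.3114626 ] 0.08512572068568339
```

View pics/m3.png

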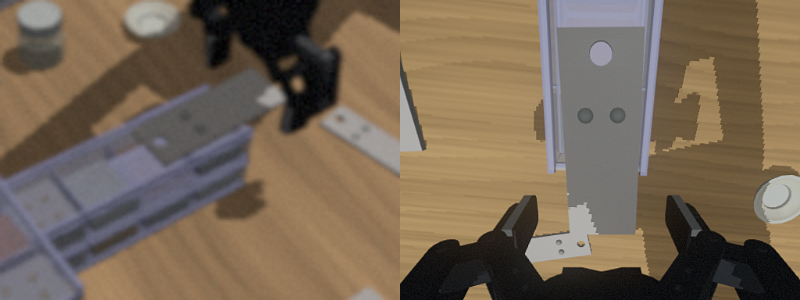

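Both views: the card's foot is centred between the open pads, clear of the stack end. Close.

>>> apply_moves --moves '[[[0, 0, 0, 0, 0, 0], [0, 0, 0, 0, 0, 0], [0, 0, 0, 0, 0, 0], [0, 0, 0, 0, 0, 0], [0, 0, 0, 0, 0, 0], [0, 0, 0, 0, 0, 0], [0, 0, 0, 0, 0, 0], [0, 0, 0, 0, 0, 0]]]' --claw 1 --squeeze 40

```text
t: 6.57
eef_pos: [0.4346, 0.1876, 0.0599]
tool_rot: [-0.001, 0.741, -0.671, 0.001]
contact_force: [0.0, 0.2, 5.9]
grip_width: 0.0428
```

>>> apply_moves --moves '[[[0, 0, -0.01, 0, 0, 0], [0, 0, -0.03, 0, 0, 0], [0, 0.02, -0.08, 0, 0, 0], [0, 0.04, -0.14, 0, 0, 0], [0, 0.06, -0.2, 0, 0, 0], [0, 0.08, -0.25, 0, 0, 0], [0, 0.08, -0.28, 0, 0, 0], [0, 0.08, -0.28, 0, 0, 0], [0, 0.08, -0.28, 0, 0, 0]]]'

```text
t: 7.32
eef_pos: [0.403, 0.1844, 0.1721]
tool_rot: [-0.002, 0.741, -0.671, 0.001]
contact_force: [0.7, 0.3, -1.6]
grip_width: 0.0423
```

Run:
```python
from h import *
s=robot.observe();print(s['eef_pos'],s['contact_force'],s['grip_width']); c=cam('scene'); w=cam('wrist')
cv2.imwrite('pics/m4.png',np.hstack([cv2.resize(c['image'][120:300,170:395,::-1],(400,300)),cv2.resize(w['image'][:,:,::-1],(400,300))]))
```

```text
[0.40301542 0.18441396 0.17207385] [ 0.71711597  0.26748132 -1.56082582] 0.042328248038809344
```

View pics/m4.png

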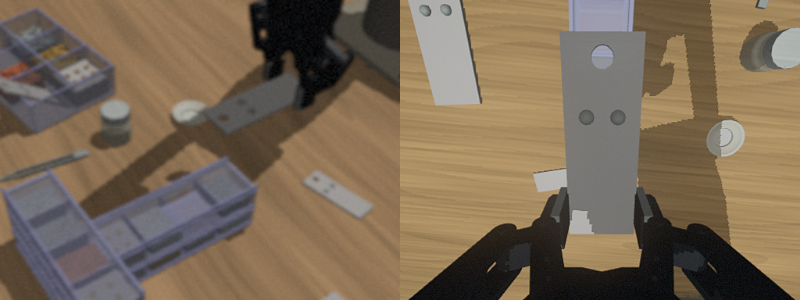

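The card is gripped by both edges, level, head away, and clear of the stack (wrist half: foot at (600,235), hole (602,57)). Now turn it 90° so the head points left (+y), then lay it across the ribs.

>>> apply_moves --moves '[[[0, 0, 0, 0, 0, -0.24], [0, 0, 0, 0, 0, -0.48], [0, 0, 0, 0, 0, -0.72], [0, 0, 0, 0, 0, -0.96], [0, 0, 0, 0, 0, -1], [0, 0, 0, 0, 0, -1]]]'

```text
t: 7.92
eef_pos: [0.4013, 0.1837, 0.1688]
tool_rot: [0.001, 0.889, -0.457, -0.0]
contact_force: [0.2, -0.9, 0.1]
grip_width: 0.0426
```

>>> apply_moves --moves '[[[0, 0, 0, 0, 0, -0.24], [0, 0, 0, 0, 0, -0.48], [0, 0, 0, 0, 0, -0.72], [0, 0, 0, 0, 0, -0.96], [0, 0, 0, 0, 0, -1], [0, 0, 0, 0, 0, -1]]]'

```text
t: 8.42
eef_pos: [0.401, 0.1836, 0.1682]
tool_rot: [0.001, 0.977, -0.214, -0.001]
contact_force: [0.2, 0.0, -0.4]
grip_width: 0.0424
```

Run:
```python
from h import *
move([.532,.153,.15],down(4.5))
```

```text
row [ 0.3295 -0.0673  0.0449  0.0026  0.004  -0.9728] minrows 4.1
```

>>> apply_moves --moves '[[[0.04, -0.01, 0, 0, 0, -0.24], [0.11, -0.02, 0, 0, 0, -0.48], [0.19, -0.04, 0.01, 0, 0, -0.72], [0.27, -0.06, 0.03, 0.002, 0.004, -0.96], [0.33, -0.067, 0.045, 0.002, 0.004, -0.973], [0.33, -0.067, 0.045, 0.002, 0.004, -0.973], [0.33, -0.067, 0.045, 0.002, 0.004, -0.973], [0.33, -0.067, 0.045, 0.002, 0.004, -0.973]]]'

```text
t: 9.08
eef_pos: [0.5315, 0.1529, 0.1495]
tool_rot: [0.0, 0.999, 0.037, -0.001]
contact_force: [-0.3, -0.8, -0.5]
grip_width: 0.0425
```

Run:
```python
from h import *
s=robot.observe();print(s['eef_pos'],s['contact_force'],s['grip_width']); w=cam('wrist','w5'); move([.532,.153,.068],down(4.5))
cz=s['eef_pos'][2]+.016
white(w,60,450,0,384,cz,120); white(w,60,450,0,384,cz,90)
c=cam('scene','s5'); white(c,180,360,120,300,cz,110)
```

```text
[0.53148979 0.15287767 0.14947766] [-0.27463377 -0.82890265 -0.49877258] 0.04246320082305628
row [ 1.500e-03  4.000e-04  2.047e-01  2.000e-04  1.300e-03 -4.900e-03] minrows 2.0
px [[161.0, 40.0], [439.0, 40.0], [439.0, 234.0], [161.0, 234.0]] 
P [[0.4859, 0.2537], [0.5954, 0.2619], [0.6189, 0.1787], [0.4832, 0.1683]]
px [[151.3, 46.6], [447.9, 9.5], [481.8, 280.5], [185.2, 317.6]] 
P [[0.4819, 0.251], [0.5959, 0.2724], [0.6484, 0.1542], [0.4947, 0.1186]]
px [[264.5, 205.5], [279.0, 191.0], [316.0, 228.0], [301.5, 242.5]] 
P [[0.5558, 0.1814], [0.5114, 0.1609], [0.5027, 0.2746], [0.5436, 0.2895]]
```

>>> apply_moves --moves '[[[0, 0, 0.05, 0, 0, 0], [0, 0, 0.11, 0, 0, 0], [0, 0, 0.16, 0, 0, 0], [0, 0, 0.185, 0, 0, 0], [0, 0, 0.195, 0, 0, 0], [0, 0, 0.201, 0, 0, 0], [0, 0, 0.201, 0, 0, 0]]]'

```text
t: 9.77
eef_pos: [0.5318, 0.1535, 0.0706]
tool_rot: [-0.0, 0.999, 0.038, 0.001]
contact_force: [0.3, -0.0, -0.1]
grip_width: 0.0423
```

>>> apply_moves --moves '[[[0, 0, 0.004, 0, 0, 0], [0, 0, 0.004, 0, 0, 0]]]'

```text
t: 9.93
eef_pos: [0.5328, 0.1537, 0.0703]
tool_rot: [-0.0, 0.999, 0.038, 0.002]
contact_force: [0.9, -0.0, 0.0]
grip_width: 0.0424
```

>>> apply_moves --moves '[[[0, 0, 0.004, 0, 0, 0], [0, 0, 0.006, 0, 0, 0], [0, 0, 0.006, 0, 0, 0]]]'

```text
t: 10.18
eef_pos: [0.533, 0.1538, 0.0682]
tool_rot: [-0.0, 0.999, 0.038, 0.002]
contact_force: [0.7, 0.6, -1.1]
grip_width: 0.0423
```

>>> apply_moves --moves '[[[0, 0, 0.003, 0, 0, 0], [0, 0, 0.005, 0, 0, 0], [0, 0, 0.005, 0, 0, 0]]]'

```text
t: 10.43
eef_pos: [0.5328, 0.1537, 0.0659]
tool_rot: [-0.0, 0.999, 0.038, 0.002]
contact_force: [0.1, 0.8, 0.5]
grip_width: 0.043
```

>>> apply_moves --moves '[[[0, 0, 0.002, 0, 0, 0], [0, 0, 0.004, 0, 0, 0], [0, 0, 0.004, 0, 0, 0]]]'

```text
t: 10.68
eef_pos: [0.533, 0.1537, 0.0653]
tool_rot: [-0.0, 0.999, 0.038, 0.002]
contact_force: [-4.5, -1.7, 9.5]
grip_width: 0.0425
```

Run:
```python
from h import *
s=robot.observe();print(s['eef_pos'],s['contact_force'],s['moment']); c=cam('scene'); w=cam('wrist')
cv2.imwrite('pics/m6.png',np.hstack([cv2.resize(c['image'][160:280,220:370,::-1],(400,300),interpolation=cv2.INTER_CUBIC),cv2.resize(w['image'][:,:,::-1],(400,300))]))
```

```text
[0.53299036 0.15371335 0.06525781] [-4.47801999 -1.66211078  9.49341399] [-0.13759405  0.81527254  0.01839446]
```

Contact at the predicted height (card underside on rib tops). Release gently and rise.

>>> apply_moves --moves '[[[0, 0, -0.002, 0, 0, 0], [0, 0, -0.002, 0, 0, 0], [0, 0, -0.002, 0, 0, 0], [0, 0, -0.002, 0, 0, 0], [0, 0, -0.002, 0, 0, 0], [0, 0, -0.002, 0, 0, 0]]]' --claw 0

```text
t: 11.28
eef_pos: [0.5328, 0.1537, 0.0658]
tool_rot: [-0.0, 0.999, 0.038, 0.002]
contact_force: [-0.3, 0.3, 0.1]
grip_width: 0.0851
```

>>> apply_moves --moves '[[[0, 0, -0.03, 0, 0, 0], [0, 0, -0.09, 0, 0, 0], [0, 0, -0.16, 0, 0, 0], [0, 0, -0.22, 0, 0, 0], [0, 0, -0.22, 0, 0, 0], [0, 0, -0.22, 0, 0, 0]]]'

```text
t: 11.78
eef_pos: [0.5343, 0.154, 0.157]
tool_rot: [-0.001, 0.999, 0.038, 0.004]
contact_force: [0.2, -0.3, 0.4]
grip_width: 0.0855
```

Run:
```python
from h import *
s=robot.observe();print(s['eef_pos'],s['contact_force'],s['grip_width']); c=cam('scene'); w=cam('wrist')
white(c,180,350,180,300,.081,130); white(c,180,350,180,300,.081,110);print(proj(w,[.528,.197,.081]))
cv2.imwrite('pics/m7.png',np.hstack([cv2.resize(c['image'][160:280,220:370,::-1],(400,300),interpolation=cv2.INTER_CUBIC),cv2.resize(w['image'][:,:,::-1],(400,300))]))
```

```text
[0.53427119 0.15398341 0.15699219] [ 0.19522083 -0.30390745  0.35252017] 0.08549757677027565
px [[261.0, 229.7], [275.9, 216.7], [304.6, 249.6], [289.8, 262.6]] 
P [[0.5556, 0.1683], [0.5101, 0.152], [0.5052, 0.2543], [0.5475, 0.2664]]
px [[239.9, 223.9], [306.1, 216.3], [310.7, 256.5], [244.5, 264.1]] 
P [[0.5865, 0.1329], [0.4532, 0.1822], [0.5043, 0.274], [0.625, 0.2276]]
[254.5410665  151.98295402]
```

View pics/m7.png

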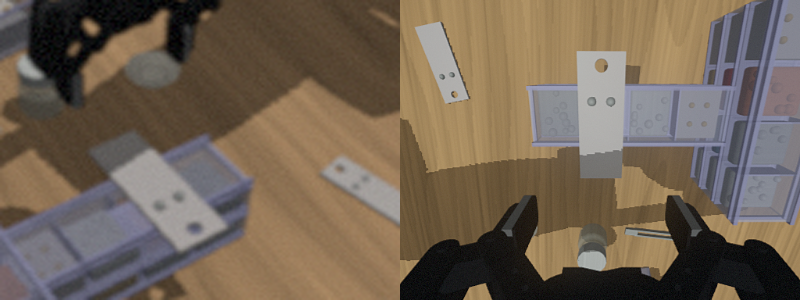

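Card lies squarely across the ribs, head (hole at wrist (601,66)) to +y with ~33 mm overhang each side. Move to the head side.

Run:
```python
from h import *
move([.526,.244,.157],down(4.5))
```

```text
row [ 0.0017 -0.2265 -0.0081 -0.0004 -0.0055 -0.0035] minrows 2.2
```

>>> apply_moves --moves '[[[0.001, -0.11, 0, 0, -0.005, -0.003], [0.001, -0.226, 0, 0, -0.005, -0.003], [0.001, -0.227, 0, 0, -0.005, -0.003], [0.001, -0.227, 0.05, 0, -0.005, -0.003], [0.001, -0.227, 0.13, 0, -0.005, -0.003], [0.001, -0.227, 0.19, 0, -0.005, -0.003], [0.001, -0.227, 0.22, 0, -0.005, -0.003], [0.001, -0.227, 0.228, 0, -0.005, -0.003], [0.001, -0.227, 0.228, 0, -0.005, -0.003]]]'

```text
t: 12.63
eef_pos: [0.5248, 0.2436, 0.061]
tool_rot: [0.0, 0.999, 0.039, -0.001]
contact_force: [0.3, -0.4, -0.2]
grip_width: 0.0849
```

>>> apply_moves --moves '[[[0, 0, 0, 0, 0, 0], [0, 0, 0, 0, 0, 0], [0, 0, 0, 0, 0, 0], [0, 0, 0, 0, 0, 0], [0, 0, 0, 0, 0, 0], [0, 0, 0, 0, 0, 0], [0, 0, 0, 0, 0, 0], [0, 0, 0, 0, 0, 0]]]' --claw 1 --squeeze 50

```text
t: 13.3
eef_pos: [0.5259, 0.244, 0.0626]
tool_rot: [0.0, 0.999, 0.039, -0.0]
contact_force: [-0.3, -0.1, 6.1]
grip_width: 0.0424
```

Gripped (42.4 mm). Lift, checking in the wrist image how the head sits in the jaws.

>>> apply_moves --moves '[[[0, 0, -0.01, 0, 0, 0], [0, 0, -0.03, 0, 0, 0], [0, 0, -0.09, 0, 0, 0], [0, 0, -0.18, 0, 0, 0], [0, 0, -0.28, 0, 0, 0], [0, 0, -0.37, 0, 0, 0], [0, 0, -0.4, 0, 0, 0], [0, 0, -0.4, 0, 0, 0]]]'

```text
t: 13.97
eef_pos: [0.5285, 0.245, 0.229]
tool_rot: [-0.001, 0.999, 0.039, 0.004]
contact_force: [0.5, -0.3, 0.3]
grip_width: 0.0425
```

>>> apply_moves --moves '[[[0, 0.05, 0, 0, 0, 0.24], [0, 0.1, 0, 0, 0, 0.48], [0, 0.15, 0, 0, 0, 0.72], [0, 0.2, 0, 0, 0, 0.96], [0, 0.25, 0, 0, 0, 1], [0, 0.3, 0, 0, 0, 1], [0, 0.3, 0, 0, 0, 1]]]'

```text
t: 14.55
eef_pos: [0.5375, 0.1221, 0.2273]
tool_rot: [-0.001, 0.975, -0.222, 0.003]
contact_force: [-0.1, 0.5, -0.8]
grip_width: 0.0423
```

```bash
cat >> h.py <<'E'
PSI=10.3
C=np.array([.5787,-.1746]); tx=np.array([np.cos(np.radians(PSI)),np.sin(np.radians(PSI)),0]); ty=np.array([-tx[1],tx[0],0]); Z=np.array([0,0,1.])
def tilted(al):
    c,s=np.cos(np.radians(al)),np.sin(np.radians(al)); h=c*tx+s*Z; n=-s*tx+c*Z
    return R.from_matrix(np.c_[-ty,-h,-n]),h,n
def tcp_for(al,X,zup=0,grip=109,depth=16.4):   # X: foot back edge in cell frame (mm), zup mm above floor
    Rt,h,n=tilted(al); cell=np.r_[C,0]+.035*tx-.067*ty+.003*Z
    return cell+(X*tx+zup*Z)/1000+h*grip/1000+n*.002-n*depth/1000,Rt
E
python3 - <<'E'
from h import *
s=robot.observe();print(s['eef_pos'],s['grip_width']); print(tcp_for(46,-25,0)[0])
p=tcp_for(46,-25,130)[0];print(p); move(p,down(PSI-90))
E
```

```text
[0.53745301 0.12214085 0.22727405] 0.04232139318740957
[ 0.68520774 -0.22334165  0.07140496]
[ 0.68520774 -0.22334165  0.20140496]
row [ 0.7067  0.6188  0.0659 -0.0115 -0.0056  1.8012] minrows 9.0
```

>>> apply_moves --moves '[[[0.06, 0.05, 0, 0, 0, 0.2], [0.12, 0.1, 0, 0, 0, 0.4], [0.18, 0.16, 0, 0, 0, 0.6], [0.25, 0.22, 0, 0, 0, 0.8], [0.3, 0.27, 0, 0, 0, 0.9], [0.35, 0.31, 0, 0, 0, 0.9], [0.35, 0.31, 0, 0, 0, 0.9]]]'

```text
t: 15.13
eef_pos: [0.6104, -0.0543, 0.2259]
tool_rot: [-0.001, 0.895, -0.445, 0.002]
contact_force: [0.6, 0.1, -1.5]
grip_width: 0.0421
```

Run:
```python
from h import *
p=tcp_for(46,-25,150)[0]; move(p,down(PSI-90))
```

```text
row [ 0.4498  0.106   0.012  -0.0084 -0.0037  0.894 ] minrows 4.4
```

>>> apply_moves --moves '[[[0.08, 0.02, 0, 0, 0, 0.2], [0.17, 0.04, 0, 0, 0, 0.4], [0.26, 0.06, 0, 0, 0, 0.6], [0.35, 0.08, 0.01, 0, 0, 0.8], [0.43, 0.1, 0.01, -0.008, -0.004, 0.89], [0.45, 0.106, 0.01, -0.008, -0.004, 0.894], [0.45, 0.106, 0.01, -0.008, -0.004, 0.894]]]'

```text
t: 15.72
eef_pos: [0.6849, -0.2251, 0.2199]
tool_rot: [0.0, 0.767, -0.642, -0.001]
contact_force: [-0.3, 0.5, -0.6]
grip_width: 0.0425
```

Run:
```python
from h import *
p,Rt=tcp_for(46,-25,140); move(p,Rt)
```

```text
row [-4.2000e-03 -1.5000e-03  2.1100e-02  1.5376e+00  1.2000e-03 -5.1000e-03] minrows 6.4
```

>>> apply_moves --moves '[[[0, 0, 0, 0.2, 0, 0], [0, 0, 0, 0.4, 0, 0], [0, 0, 0, 0.6, 0, 0], [0, 0, 0, 0.8, 0, 0], [-0.002, 0, 0, 1, 0, 0], [-0.002, 0, 0, 1, 0, 0]]]'

```text
t: 16.22
eef_pos: [0.6794, -0.2204, 0.2127]
tool_rot: [-0.199, 0.741, -0.621, 0.161]
contact_force: [-1.6, 1.2, -4.4]
grip_width: 0.0426
```

>>> apply_moves --moves '[[[0, 0, 0, 0.2, 0, 0], [0, 0, 0, 0.4, 0, 0], [0, 0, 0, 0.54, 0, 0], [0, 0, 0, 0.54, 0, 0], [0, 0, 0, 0.54, 0, 0]]]'

```text
t: 16.63
eef_pos: [0.679, -0.2189, 0.2121]
tool_rot: [-0.301, 0.706, -0.592, 0.245]
contact_force: [1.0, -0.2, 0.1]
grip_width: 0.0422
```

Run:
```python
from h import *
s=robot.observe();print(s['eef_pos'],s['joints'].round(2),s['grip_width'])
p,Rt=tcp_for(46,-25,80); move(p,Rt)
c=cam('scene');t=cam('top')
r,e=rot(); m=r.as_matrix(); h=-m[:,1]; n=-m[:,2]
A=e+n*.0164; foot=A-h*.109; head=A+h*.015
print('pred foot',foot.round(4),'head',head.round(4),'elev',np.degrees(np.arcsin(h[2])))
i=cv2.resize(c['image'][90:210,120:270,::-1],(500,400),interpolation=cv2.INTER_CUBIC)
k=500/150
for q in [foot-.022*m[:,0],foot+.022*m[:,0],head]:
    u=proj(c,q); cv2.circle(i,(int((u[0]-120)*k+1),int((u[1]-90)*k+1)),3,(0,0,255),1)
j=cv2.resize(t['image'][100:200,310:425,::-1],(290,252),interpolation=cv2.INTER_CUBIC); k=290/115
for q in [foot-.022*m[:,0],foot+.022*m[:,0],head]:
    u=proj(t,q); cv2.circle(j,(int((u[0]-310)*k+1),int((u[1]-100)*k+1)),3,(0,0,255),1)
j=cv2.copyMakeBorder(j,0,148,0,0,cv2.BORDER_CONSTANT)
cv2.imwrite('pics/m8.png',np.hstack([i,j]))
```

```text
[ 0.67901197 -0.21891824  0.2120845 ] [-0.67 -0.04  1.9   0.79  0.86  0.32] 0.04222196876008052
row [ 0.0154  0.0991  0.1154  0.0119  0.0151 -0.0153] minrows 1.5
pred foot [ 0.5942 -0.2351  0.1479] head [ 0.6794 -0.2202  0.2368] elev 45.79919217087663
```

View pics/m8.png

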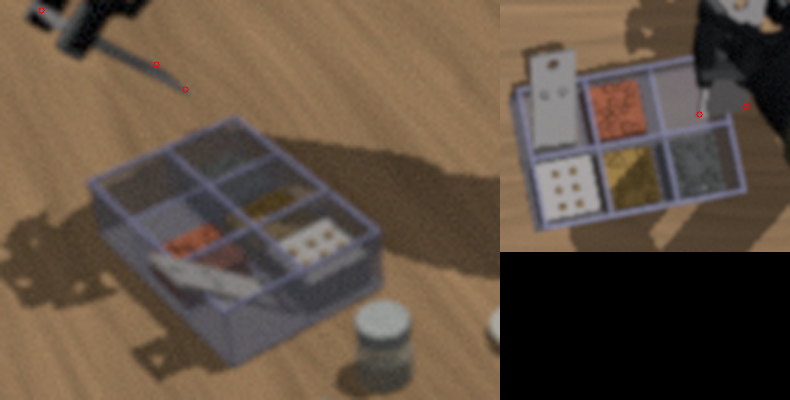

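Picture: card tilted 46° above the empty cell. The predicted foot corners (scene crop (157,65), (185,90); top crop (699,114), (746,106)) fall on the card's foot. Lower it.

>>> apply_moves --moves '[[[0.005, 0.03, 0.04, 0.01, 0.015, -0.015], [0.01, 0.06, 0.08, 0.01, 0.015, -0.015], [0.015, 0.099, 0.115, 0.01, 0.015, -0.015], [0.015, 0.099, 0.115, 0.01, 0.015, -0.015], [0.015, 0.099, 0.115, 0.01, 0.015, -0.015]]]'

```text
t: 17.15
eef_pos: [0.6875, -0.2233, 0.1539]
tool_rot: [-0.3, 0.708, -0.589, 0.251]
contact_force: [0.6, 0.8, 0.1]
grip_width: 0.0419
```

Run:
```python
from h import *
p,Rt=tcp_for(46,-25,10); move(p,Rt)
```

```text
row [-0.0013  0.1343  0.1218  0.0004  0.0007  0.0055] minrows 1.7
```

>>> apply_moves --moves '[[[0, 0.027, 0.024, 0, 0, 0], [0, 0.054, 0.048, 0, 0, 0], [0, 0.081, 0.073, 0, 0, 0.005], [0, 0.108, 0.097, 0, 0, 0.005], [-0.001, 0.125, 0.113, 0, 0, 0.005], [-0.001, 0.134, 0.122, 0, 0, 0.005], [-0.001, 0.134, 0.122, 0, 0, 0.005]]]'

```text
t: 17.73
eef_pos: [0.6857, -0.2232, 0.0815]
tool_rot: [-0.3, 0.707, -0.59, 0.25]
contact_force: [-0.1, -0.3, -0.4]
grip_width: 0.0422
```

Run:
```python
from h import *
s=robot.observe();print(s['contact_force']);p,Rt=tcp_for(46,-25,4); move(p,Rt)
r,e=rot();print('3mm down row',(r.inv().apply([0,0,-.003])/.4).round(4),'3mm +x row',(r.inv().apply(.003*tx)/.4).round(4))
```

```text
[-0.05689955 -0.26529164 -0.42552164]
row [0.0001 0.012  0.0097 0.0007 0.0019 0.001 ] minrows 0.1
3mm down row [0.     0.0054 0.0052] 3mm +x row [ 0.     -0.0052  0.0054]
```

>>> apply_moves --moves '[[[0, 0.003, 0.003, 0, 0, 0], [0, 0.007, 0.007, 0, 0, 0], [0, 0.011, 0.0105, 0, 0, 0], [0, 0.011, 0.0105, 0, 0, 0]]]'

```text
t: 18.07
eef_pos: [0.6858, -0.2233, 0.0757]
tool_rot: [-0.3, 0.707, -0.589, 0.25]
contact_force: [-0.2, 1.0, -0.7]
grip_width: 0.0424
```

>>> apply_moves --moves '[[[0, 0.0036, 0.0035, 0, 0, 0], [0, 0.0036, 0.0035, 0, 0, 0], [0, 0.0036, 0.0035, 0, 0, 0]]]'

```text
t: 18.32
eef_pos: [0.6858, -0.2233, 0.0736]
tool_rot: [-0.3, 0.707, -0.59, 0.25]
contact_force: [-0.5, -0.2, -0.8]
grip_width: 0.0423
```

Predicted floor contact is at z ≈ 0.0714.

>>> apply_moves --moves '[[[0, 0.002, 0.002, 0, 0, 0], [0, 0.0036, 0.0035, 0, 0, 0], [0, 0.0036, 0.0035, 0, 0, 0]]]'

```text
t: 18.57
eef_pos: [0.6861, -0.2234, 0.072]
tool_rot: [-0.3, 0.707, -0.589, 0.25]
contact_force: [1.2, 0.1, 1.4]
grip_width: 0.0422
```

>>> apply_moves --moves '[[[0, 0.001, 0.001, 0, 0, 0], [0, 0.0018, 0.0018, 0, 0, 0], [0, 0.0018, 0.0018, 0, 0, 0]]]'

```text
t: 18.82
eef_pos: [0.6866, -0.2234, 0.0716]
tool_rot: [-0.301, 0.707, -0.589, 0.251]
contact_force: [1.4, 1.3, 2.6]
grip_width: 0.0421
```

Floor contact at 0.0716 as predicted. Now ease back (+x) towards the rear wall.

>>> apply_moves --moves '[[[0, -0.002, 0.002, 0, 0, 0], [0, -0.0035, 0.0036, 0, 0, 0], [0, -0.0035, 0.0036, 0, 0, 0]]]'

```text
t: 19.07
eef_pos: [0.6884, -0.2231, 0.0713]
tool_rot: [-0.3, 0.707, -0.589, 0.251]
contact_force: [-1.0, -0.3, 1.3]
grip_width: 0.0427
```

>>> apply_moves --moves '[[[0, -0.002, 0.002, 0, 0, 0], [0, -0.0035, 0.0036, 0, 0, 0], [0, -0.0035, 0.0036, 0, 0, 0]]]'

```text
t: 19.32
eef_pos: [0.6904, -0.2227, 0.0711]
tool_rot: [-0.3, 0.707, -0.589, 0.25]
contact_force: [-0.9, -0.2, 1.7]
grip_width: 0.0423
```

>>> apply_moves --moves '[[[0, -0.002, 0.002, 0, 0, 0], [0, -0.003, 0.003, 0, 0, 0], [0, -0.003, 0.003, 0, 0, 0]]]'

```text
t: 19.57
eef_pos: [0.6916, -0.2224, 0.0706]
tool_rot: [-0.3, 0.707, -0.59, 0.25]
contact_force: [-6.3, -0.2, 3.9]
grip_width: 0.042
```

Run:
```python
from h import *
s=robot.observe();print(s['eef_pos'],s['contact_force'],s['moment'])
c=cam('scene','s9')
r,e=rot(); m=r.as_matrix(); h=-m[:,1]; n=-m[:,2]; A=e+n*.0144; foot=A-h*.109
cell=np.r_[C,0]+.035*tx-.067*ty+.003*Z; d=foot-cell
print('foot in cell',(d@tx).round(4),(d@ty).round(4),d[2].round(4)); 
top=foot+h*(.033-d@tx)/(h@tx); print('height of card back at wall plane above floor',(top-cell)[2])
```

```text
[ 0.69160237 -0.22239932  0.07056257] [-6.27977374 -0.22805296  3.87978016] [-0.11043989  0.99134015  0.07125021]
foot in cell -0.0186 -0.0003 -0.0008
height of card back at wall plane above floor 0.05257918234563462
```

Rear-wall contact (-6 N in x, +4 N in z) with the foot on the floor. Release.

>>> apply_moves --moves '[[[0, 0.0005, -0.0005, 0, 0, 0], [0, 0.0005, -0.0005, 0, 0, 0], [0, 0.0005, -0.0005, 0, 0, 0], [0, 0.0005, -0.0005, 0, 0, 0], [0, 0.0005, -0.0005, 0, 0, 0], [0, 0.0005, -0.0005, 0, 0, 0]]]' --claw 0.25

```text
t: 20.12
eef_pos: [0.6914, -0.2224, 0.0706]
tool_rot: [-0.3, 0.707, -0.589, 0.25]
contact_force: [-0.3, -0.2, -1.1]
grip_width: 0.0641
```

>>> apply_moves --moves '[[[0, 0, -0.02, 0, 0, 0], [0, 0, -0.06, 0, 0, 0], [0, 0, -0.12, 0, 0, 0], [0, 0, -0.2, 0, 0, 0], [0, 0, -0.28, 0, 0, 0], [0, 0, -0.35, 0, 0, 0], [0, 0, -0.35, 0, 0, 0], [0, 0, -0.35, 0, 0, 0]]]'

```text
t: 20.78
eef_pos: [0.5923, -0.242, 0.1702]
tool_rot: [-0.3, 0.707, -0.589, 0.252]
contact_force: [0.3, 0.0, 0.3]
grip_width: 0.0639
```

>>> apply_moves --moves '[[[0, 0, -0.08, 0, 0, 0], [0, 0, -0.16, 0, 0, 0], [0, 0, -0.24, 0, 0, 0], [0, 0, -0.3, 0, 0, 0], [0, 0, -0.3, 0, 0, 0], [0, 0, -0.3, 0, 0, 0]]]'

```text
t: 21.28
eef_pos: [0.5073, -0.2578, 0.2536]
tool_rot: [-0.299, 0.706, -0.59, 0.253]
contact_force: [-0.5, -0.0, 0.1]
grip_width: 0.0639
```

Run:
```python
from h import *
c=cam('scene');t=cam('top');w=cam('wrist')
a=cv2.resize(c['image'][100:260,120:320,::-1],(400,320),interpolation=cv2.INTER_CUBIC)
b=cv2.resize(t['image'][90:250,255:425,::-1],(340,320),interpolation=cv2.INTER_CUBIC)
d=cv2.resize(w['image'][:,:,::-1],(373,280)); e=cv2.resize(c['image'][120:190,130:215,::-1],(340,280),interpolation=cv2.INTER_CUBIC)
bot=np.hstack([d,e]); bot=cv2.copyMakeBorder(bot,0,0,0,740-bot.shape[1],cv2.BORDER_CONSTANT)
cv2.imwrite('pics/f.png',np.vstack([np.hstack([a,b]),bot]))
```

```text
(no output)
```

View pics/f.png

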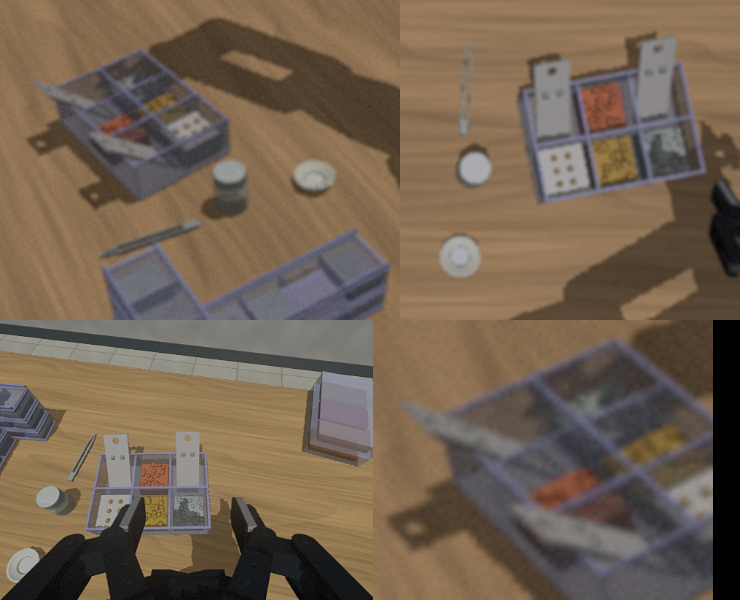

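The final picture shows the card in the rear right compartment, parallel to the one already on show. Its hole is at the top (wrist view (187,438)), studs face front and up at (180,457) and (193,457), and it leans on the rear wall. The jar, dish and tweezers are where they were.

```bash
python3 -c "
from h import *
print(robot.close_job())"
```

```text
the job is handed in; nothing more can be done
None
```

The card now stands in the tray's empty rear right compartment, and I handed the job in at about 21 s of the 72 s allowed; the hand-in gives no verdict.

**What I did:**
- I pushed the card by its studs along the lid until about 45 mm stuck out past the open end.
- I gripped it there by its side edges, laid it across the ribs and gripped it again at the head.
- I tilted it to 46° and lowered it until the foot touched the floor, within 1 mm of the height I had predicted. I then eased it back onto the rear wall, with about 6 N of contact, and let go.

**Last checks:** The final views from all three cameras show the card like the one already on show: hang hole at the top, studs to the front, leaning on the rear wall. The jar, dish and tweezers look unmoved. The gripper is clear of everything and reads no contact force.

**What disagreed:** Early on, the wrist camera put the card about 6–7 mm off sideways from the top camera. A close view of the fingertips agreed with the top camera, so I used that. The rear wall was met about 2–3 mm farther back than the measured tray pose implied, and I found it by touch. I did not measure the final lean angle after letting go; I only judged it by eye against the other card.

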